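# Close the parts case and stack two more on it

## Task

Shut the lid of the open parts case that is fixed to the bench, pressing its free end down until the catch snaps in and it stays fully shut. Then build a column on it: first the deep case, then the shallow case on top, each lowered gently and squarely, lengthways with the case below, so that its foot drops fully inside the rim beneath it. Do not drop, strike or crush the cases, and leave the other things on the bench where they are.

Things in the scene. Friction and masses are not known exactly. Their poses are not given: they have to be found in the camera images.
- base_case: White plastic parts case fixed to the bench, 100 long (its x) x 64 wide (its y) x 50 high, walls 4. Origin: centre of its underside. Its lid is hinged along the top of its +x end. With the lid shut its top is 60 high: plate 5 thick, then a raised rim 3 wide and 5 high round the lid's edge, leaving a recess 94 x 58, 5 deep.
- lid (a joint): Hinge angle of the base case's lid, rad: 0 shut, 1.57 upright; stiff, stays where left. Hinge line along the base case's y at its x = +50 mm, z = 50 mm; lid 100 long from the hinge, 64 wide. Near 0.11 rad a tab under the free end meets a spring catch in the front wall; some 8 to 18 N down on the free end takes it past; below 0.02 it is snapped shut.
- lid_edge (a point): Middle of the lid's free end, on top of the rim there (lid plate 5 plus rim 5 thick at this point); moves with the lid.
- base_seat (a point): Centre of the floor of the recess on the shut lid (55 above the bench): where the middle of the deep case's foot belongs. Fixed to the base case, axes as the base case; until the lid is shut it is only a point in the air.
- deep_case: Closed white plastic case, loose, the deeper of two: 100 long (its x) x 64 wide (its y), 56 high overall. Below, a square-edged grey foot 91 x 55, 6 high (1.5 clearance per side in a recess); on top a rim 3 wide, 5 high round a recess 94 x 58, 5 deep. Origin: centre of the underside of the foot. About 0.3 to 0.55 kg.
- deep_seat (a point): Centre of the floor of the recess on top of the deep case, 51 above that case's origin: where the middle of the shallow case's foot belongs; moves with the deep case.
- shallow_case: Closed white plastic case, loose, the same as the deep case in length and width, foot and rim, but 40 high overall. Origin: centre of the underside of the foot. About 0.2 to 0.35 kg.
- screwdriver: Bystander: screwdriver 130 long, lying along its x. Origin: its underside.
- tape_roll: Bystander: black roll lying flat, 54 across, 19 high. Origin: centre of its underside.
- meter: Bystander: black hand meter, 130 x 70 x 39 high, lying. Origin: centre of its underside.
- wrench: Bystander: steel wrench 160 long, lying along its x. Origin: its underside.
- long_case: Bystander: larger white case without rim or foot, 150 x 95 x 45 high. Origin: centre of its underside.
- spray_can: Bystander: can 54 across, 170 high, standing. Origin: centre of its underside.
- mug: Bystander: white mug 78 across, 90 high, standing. Origin: centre of its underside.

How it is judged:
By the outcome, as a careful person would: the job done as asked, in the order asked, and still so for the second after the job is handed in, with the robot touching nothing.
It also fails if it takes over 70 s, if anything falls off the work surface, if the arm or the gripper's body presses on something with over 40 N, if the wrist force passes 120 N, or if a joint passes its speed limit or range.

## Robot

A 6-joint arm with a two-finger parallel gripper is mounted at the origin on the work surface. World frame = base frame: x ahead of the robot, y to its left, z up, the work surface at z = 0. Lengths are in m, angles in rad, forces in N, time in s.
With the tool pointing down it reaches from about 0.3 to 0.85 m from the base axis. Payload 4.2 kg.
Tool frame: the origin (TCP) lies midway between the tips of the shut fingers; the grasp point (between the pads) lies 19 mm behind it (arm.grasp_offset is the distance from the TCP to the grasp point, in m); z points along the fingers, y is the line along which they close (so a half turn about z gives the same grasp; the last joint's range is limited). The gripper opens to 91 mm and grips with 3 to 60 N. Pads are 32 mm wide; open, the fingers measure 118 mm over their backs; the gripper's body (76 mm by 178 mm) begins 60 mm behind the grasp point.
Start: joints at [-1.26, 0.32, 1.565, -0, 1.257, -0.02], TCP at [0.187, -0.544, 0.214] pointing down, gripper open.
Joint ranges: [-3.11, 3.11], [-0.84, 2.01], [0.21, 2.61], [-1.34, 4.49], [0.05, 2.63], [-2.56, 2.56]. Speed limits (rad/s): [2.57, 2.57, 3.14, 3.14, 3.14, 3.14].

## Interface

Orientations are given as a unit quaternion [x, y, z, w].
In Python, from cell import arm gives the robot as it stands. Calls block until the motion is done:
- arm.movep(position, orientation): joint-space move of the TCP to a pose.
- arm.move_straight(position, rot=None, speed=0.15, force_limit=None): straight line of the TCP; rot=None keeps the orientation; speed is the mean speed in m/s. With force_limit (N) it stops when the force on the tool has changed by that much, and returns True; else False.
- arm.move_joints(angles): joint-space move.
- arm.move_gripper(opening): finger opening in m; the grip force is fixed at half the most; returns when the fingers have stopped.
- arm.dwell(seconds).
- arm.ik(position, orientation): joint angles nearest the present ones, or None.
- arm.get_image(name): name is "scene" or "top" or "wrist"; returns a dict with "image" (400x640x3 uint8, blue, green, red), "vfov" (degrees; the focal length in pixels is half the picture's height over the tangent of half this angle, whatever the lens; pixels are square), "cx", "cy" (the principal point, pixels), "rvec" (rotation vector, rad) and "tvec" (3), from world to camera coordinates, as OpenCV has them; the wrist camera has in their place "mount" (4x4, takes a point from camera to tool coordinates, whose origin is the TCP and whose axes are the flange's). Camera axes: x right, y down, z forward; pixel columns grow to the right and rows downward; lengths in m; the calibration is good to about 2 mm. The wrist camera is an equidistant fisheye: a pixel r from the principal point sees the ray r / f radians off the axis. A picture is of the moment at which its call begins: read the wrist's pose just before it. There is no depth.
A pose or a line that the arm cannot do raises arm.Unreachable and nothing moves.
- arm.close_job(): hands the job in; it is judged then, once.
Readings, each from a call of its own:
- arm.read_clock(): time.
- arm.read_qpos(): joint angles.
- arm.read_qd(): joint speeds.
- arm.read_joint_efforts(): joint torques, N m.
- arm.read_tcp_pos(): TCP position.
- arm.read_orientation(): TCP orientation.
- arm.read_wrist_force(): force on the tool from outside, world axes, zero at the start.
- arm.read_moment(): the same for the moment, N m.
- arm.read_gripper_width(): finger opening in m.
- arm.read_finger_force(): force on a finger pad.
Only numpy, scipy, OpenCV 4.12 (cv2) and the standard library are available. Lean on these libraries where they do the work, as an engineer would, in place of code of your own. Each camera call takes 0.05 s, during which the arm holds its last target. There are 200 camera calls.

## Working session

There is one attempt and no reset: what is moved stays moved. The work goes in short steps, each a Python script; the robot and the scene stay as the last script left them, time stands still between calls to the robot, and variables do not carry over. Pictures are saved under pics/ and viewed, at most 10 in all, crops included, and the job is handed in when it is done.

```bash
mkdir -p pics; ls; python3 - <<'E'
from cell import arm
import cv2,pickle
for n in ("scene","top"):
    d=arm.get_image(n); cv2.imwrite(f"pics/{n}0.png",d["image"]); pickle.dump(d,open(f"{n}0.pkl","wb"))
    print(n,{k:v for k,v in d.items() if k!="image"})
d=arm.get_image("wrist");print({k:v for k,v in d.items() if k!="image"})
print(arm.read_clock(),arm.read_orientation(),arm.grasp_offset)
E
```

```text
pics
scene {'vfov': 51.982407121221314, 'cx': 321.7284677394967, 'cy': 209.10929203721085, 'rvec': array([ 2.07554451,  1.66419939, -0.46468688]), 'tvec': array([-0.14300093, -0.42660579,  1.55021077])}
top {'vfov': 48.640833380293635, 'cx': 320.75395112412366, 'cy': 200.08626559212502, 'rvec': array([ 2.1116764 , -2.12576273,  0.19293288]), 'tvec': array([0.03176871, 0.56153009, 1.27379673])}
{'vfov': 65.70646984690485, 'cx': 314.39250222668875, 'cy': 204.65940909601426, 'mount': array([[-6.43715807e-04, -9.58189939e-01, -2.86132184e-01,
         8.13924635e-02],
       [ 9.99999793e-01, -6.18505392e-04, -1.78484047e-04,
        -6.08647020e-04],
       [-5.95268048e-06, -2.86132240e-01,  9.58190138e-01,
        -1.69925467e-01],
       [ 0.00000000e+00,  0.00000000e+00,  0.00000000e+00,
         1.00000000e+00]])}
0.15 [ 9.86355672e-01  1.64627008e-01 -1.19447166e-04 -6.49069181e-04] 0.0188
```

View pics/top0.png

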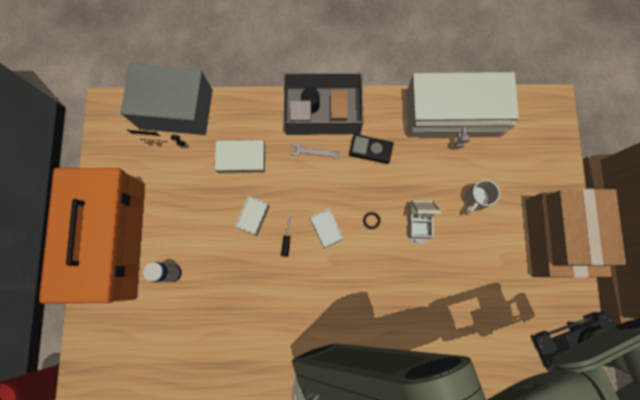

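View pics/scene0.png

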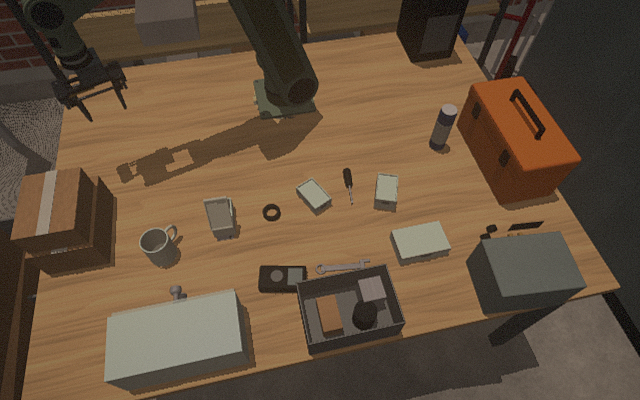

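The top view shows the base case at (422,222) with its lid open at the far end. The loose cases are at (252,215) and (327,228), with the screwdriver between them. In the scene view the loose cases are at (387,190), which looks taller, and (314,195). Next I'll zoom in on these.

```bash
cat > h.py <<'E'
import numpy as np,cv2,pickle
from scipy.spatial.transform import Rotation as R
from cell import arm
def cam(d):
    f=200/np.tan(np.radians(d["vfov"]/2)); K=np.array([[f,0,d["cx"]],[0,f,d["cy"]],[0,0,1]])
    return K,R.from_rotvec(np.ravel(d["rvec"])).as_matrix(),np.ravel(d["tvec"])
def ray(d,uv):
    K,M,t=cam(d); uv=np.atleast_2d(uv).astype(float)
    v=np.c_[uv,np.ones(len(uv))]@np.linalg.inv(K).T@M
    return -M.T@t,v
def onplane(d,uv,z):
    o,v=ray(d,uv); return o+v*((z-o[2])/v[:,2])[:,None]
def proj(d,P):
    K,M,t=cam(d); q=(np.atleast_2d(P)@M.T+t)@K.T; return q[:,:2]/q[:,2:]
def cross(d1,u1,d2,u2):
    o1,a=ray(d1,u1);o2,b=ray(d2,u2);a=a[0];b=b[0]
    s=np.linalg.lstsq(np.c_[a,-b],o2-o1,rcond=None)[0]
    p,q=o1+a*s[0],o2+b*s[1]; return (p+q)/2,np.linalg.norm(p-q)
def down(yaw): # tool x axis at yaw, z down; fingers close along y
    return (R.from_euler('z',yaw)*R.from_euler('x',np.pi)).as_quat()
E
python3 - <<'E'
from h import *
T=pickle.load(open("top0.pkl","rb"));S=pickle.load(open("scene0.pkl","rb"))
a=cv2.resize(T["image"][185:260,225:450],None,fx=3.5,fy=3.5,interpolation=cv2.INTER_CUBIC)
b=cv2.resize(S["image"][165:245,195:420],None,fx=3.5,fy=3.5,interpolation=cv2.INTER_CUBIC)
c=np.vstack([a,b]);print(a.shape,c.shape);cv2.imwrite("pics/c1.png",c)
for n,d in(("top",T),("scene",S)):
    hsv=cv2.cvtColor(d["image"],cv2.COLOR_BGR2HSV)
    m=((hsv[...,1]<60)&(hsv[...,2]>110)).astype(np.uint8)
    for k in cv2.findContours(m,cv2.RETR_EXTERNAL,cv2.CHAIN_APPROX_NONE)[0]:
        ar=cv2.contourArea(k)
        if 120<ar<2500:
            r=cv2.minAreaRect(k);print(n,ar,np.round(r[0],1),np.round(r[1],1),round(r[2],1), np.round(onplane(d,r[0],0.05),3))
E
```

```text
(262, 788, 3) (542, 788, 3)
top 351.5 [445.6 389.5] [24.  20.4] 76.0 [[ 0.025 -0.315  0.05 ]]
top 968.5 [ 51.  336.5] [19.5 67.3] 6.5 [[0.172 0.8   0.05 ]]
top 126.0 [580. 271.] [10. 14.] 90.0 [[ 0.347 -0.723  0.05 ]]
top 263.0 [152.5 271. ] [17.7 19.1] 45.0 [[0.355 0.522 0.05 ]]
top 688.0 [326.3 227.8] [34.  21.8] 64.7 [[0.478 0.012 0.05 ]]
top 821.0 [425.5 221.5] [41. 29.] 90.0 [[ 0.495 -0.283  0.05 ]]
top 689.0 [251.3 214.9] [22. 34.] 22.9 [[0.519 0.236 0.05 ]]
top 716.5 [592.2 226.7] [76.4 10.8] 83.0 [[ 0.476 -0.774  0.05 ]]
top 562.5 [484.  197.8] [26.5 36. ] 15.9 [[ 0.566 -0.462  0.05 ]]
top 184.5 [314.4 150.8] [46.2 10.6] 5.2 [[0.717 0.047 0.05 ]]
top 1397.5 [239.5 155. ] [30. 49.] 90.0 [[0.705 0.277 0.05 ]]
top 139.5 [360.3 144.7] [11.6 13.8] 14.0 [[ 0.735 -0.095  0.05 ]]
top 131.5 [436.5 129.5] [ 3. 47.] 90.0 [[ 0.782 -0.331  0.05 ]]
top 446.5 [299.5 105. ] [28. 21.] 90.0 [[0.867 0.093 0.05 ]]
top 263.5 [320.8 105.5] [15.4 32.6] 5.7 [[0.864 0.026 0.05 ]]
top 167.0 [343.3 105. ] [33.1 20.9] 87.1 [[ 0.865 -0.044  0.05 ]]
scene 391.5 [576.4 361.4] [30.2 36.9] 67.4 [[1.112 0.533 0.05 ]]
scene 260.5 [558.1 326.4] [34.9 20.1] 69.1 [[1.025 0.533 0.05 ]]
scene 449.0 [371.6 288.5] [21.9 23.9] 77.9 [[0.824 0.096 0.05 ]]
scene 176.0 [342.6 266. ] [ 9.1 53.8] 83.8 [[0.744 0.037 0.05 ]]
scene 1392.0 [420.9 239.2] [30. 54.] 77.9 [[0.712 0.277 0.05 ]]
scene 147.0 [220.1 219.4] [18.6 22. ] 81.5 [[ 0.522 -0.278  0.05 ]]
scene 488.5 [313.2 192.5] [31.1 19.1] 48.0 [[0.487 0.009 0.05 ]]
scene 496.5 [386.7 187. ] [21.2 26.4] 6.0 [[0.516 0.236 0.05 ]]
scene 646.0 [ 46.4 202.7] [11.7 67. ] 9.0 [[ 0.354 -0.779  0.05 ]]
```

View pics/c1.png

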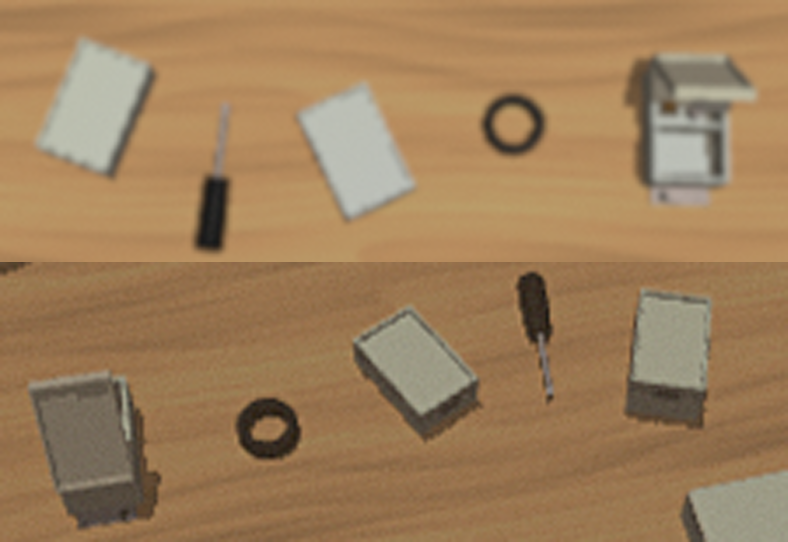

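The base case is at the right, with its hinge at the far (+x) end and the lid leaning back towards the robot. The lid's free edge runs (650–755, 98) in the top crop and (32,385)–(110,375) in the scene crop. The right case in the scene crop is the taller, so deep is at y≈0.236 and shallow at y≈0.01. I'll get the hinge and edge positions and close the lid, since a coarse pose is enough for that.

```bash
python3 - <<'E'
from h import *
T=pickle.load(open("top0.pkl","rb"));S=pickle.load(open("scene0.pkl","rb"))
t=lambda x,y:np.array([225+(x+.5)/3.5-.5,185+(y+.5)/3.5-.5])
s=lambda x,y:np.array([195+(x+.5)/3.5-.5,165+(y-262+.5)/3.5-.5])
print("front rim",np.round(onplane(T,[t(650,185),t(730,185)],.05),3))
print("left edge",np.round(onplane(T,[t(647,110)],.05),3))
print("free edge +y,-y (lower line)",cross(T,t(650,101),S,s(110,375)),cross(T,t(755,99),S,s(32,385)))
print("hinge z.06",np.round(onplane(S,[s(65,487),s(131,480)],.055),3))
print("back wall z0",np.round(onplane(S,[s(80,526),s(133,520)],.0),3))
E
```

```text
front rim [[ 0.448 -0.236  0.05 ]
 [ 0.447 -0.303  0.05 ]]
left edge [[ 0.512 -0.236  0.05 ]]
free edge +y,-y (lower line) (array([ 0.50618812, -0.23348681,  0.13052577]), np.float64(0.020204594640083066)) (array([ 0.50648294, -0.30412895,  0.13939074]), np.float64(0.001310396105585449))
hinge z.06 [[ 0.554 -0.299  0.055]
 [ 0.559 -0.246  0.055]]
back wall z0 [[ 0.561 -0.299  0.   ]
 [ 0.565 -0.254  0.   ]]
```

```bash
python3 - <<'E'
from h import *
H=np.array([.548,-.270,.050]); q=down(0.0)
def edge(th): return H+.0985*np.array([-np.cos(th),0,np.sin(th)])+.010*np.array([np.sin(th),0,np.cos(th)])+[.008*min(1,np.cos(th)+.3),0,0]
arm.move_gripper(0.0)
p=edge(1.35); arm.movep(p+[0.01,0,.06],q); arm.move_straight(p,speed=.1)
for th in (1.1,.85,.6,.4,.22): 
    r=arm.move_straight(edge(th),speed=.1,force_limit=35); print(th,r,arm.read_wrist_force().round(1),arm.read_tcp_pos().round(4))
    if r: break
else:
    r=arm.move_straight(edge(0)-[0,0,.004],speed=.03,force_limit=30); print(r,arm.read_wrist_force().round(1),arm.read_tcp_pos().round(4))
print(arm.read_clock())
E
```

```text
1.1 False [-0.5 -0.5 -0.7] [ 0.5186 -0.2702  0.143 ]
0.85 False [ 0.1 -0.2  0.8] [ 0.4987 -0.2702  0.1308]
0.6 False [0.  0.2 0.8] [ 0.4809 -0.2702  0.114 ]
0.4 False [ 0.4  0.1 -0.1] [ 0.4696 -0.2701  0.0977]
0.22 False [-0.1  0.   0.4] [ 0.4623 -0.27    0.0813]
False [-2.2  2.6 20.5] [ 0.4584 -0.2703  0.0586]
6.775
```

```bash
cat >> h.py <<'E'
def coarse(d,z,c):
    hsv=cv2.cvtColor(d["image"],cv2.COLOR_BGR2HSV)
    m=((hsv[...,1]<60)&(hsv[...,2]>110)).astype(np.uint8)
    k=min((k for k in cv2.findContours(m,0,cv2.CHAIN_APPROX_NONE)[0] if cv2.contourArea(k)>400),key=lambda k:np.hypot(*(np.array(cv2.minAreaRect(k)[0])-c)))
    b=onplane(d,cv2.boxPoints(cv2.minAreaRect(k)),z)[:,:2]
    e=b[1]-b[0],b[2]-b[1]; l=max(e,key=np.linalg.norm)
    yaw=np.arctan2(l[1],l[0]); yaw=(yaw+np.pi/2)%np.pi-np.pi/2
    return b.mean(0),yaw,[np.linalg.norm(v).round(4) for v in e]
def snap(name):
    p,q=arm.read_tcp_pos(),arm.read_orientation(); d=arm.get_image("wrist"); d["p"]=p;d["q"]=q
    cv2.imwrite(f"pics/{name}.png",d["image"]); pickle.dump(d,open(name+".pkl","wb")); return d
def wplane(d,uv,z):
    "wrist pixel -> world point on plane z"
    f=200/np.tan(np.radians(d["vfov"]/2)); a=(np.atleast_2d(uv)-[d["cx"],d["cy"]])/f
    r=np.linalg.norm(a,axis=1,keepdims=True); v=np.c_[a*np.sinc(0)*np.sin(r)/np.maximum(r,1e-9),np.cos(r)]
    A=R.from_quat(d["q"]).as_matrix(); M=d["mount"]; o=A@M[:3,3]+d["p"]; v=v@(A@M[:3,:3]).T
    return o+v*((z-o[2])/v[:,2])[:,None]
E
python3 - <<'E'
from h import *
T=pickle.load(open("top0.pkl","rb"))
print("deep",D:=coarse(T,.056,(252,215)),"shallow",S:=coarse(T,.04,(326,228)))
arm.move_straight(arm.read_tcp_pos()+[0,0,.05],speed=.15)
arm.movep([.498,-.270,.16],down(0.0)); arm.dwell(.2); snap("wbase")
arm.movep([*S[0],.14],down(S[1]));arm.move_gripper(.091); arm.dwell(.2); snap("wsh")
arm.movep([*D[0],.156],down(D[1])); arm.dwell(.2); snap("wdeep")
print(arm.read_qpos().round(2),arm.read_clock())
im=[cv2.imread(f"pics/{n}.png") for n in("wbase","wsh","wdeep")]
g=np.vstack([np.hstack(im[:2]),np.hstack([im[2],im[2]*0])]); cv2.imwrite("pics/w3.png",cv2.resize(g,(800,500),interpolation=cv2.INTER_AREA))
E
```

```text
deep (array([0.51809758, 0.2349369 ]), np.float64(-0.37288017402517193), [np.float64(0.1013), np.float64(0.0668)]) shallow (array([0.47989647, 0.0122048 ]), np.float64(0.42772962130323755), [np.float64(0.0659), np.float64(0.1025)])
[ 0.4   0.35  1.67 -0.    1.12  2.35] 11.9833
```

View pics/w3.png

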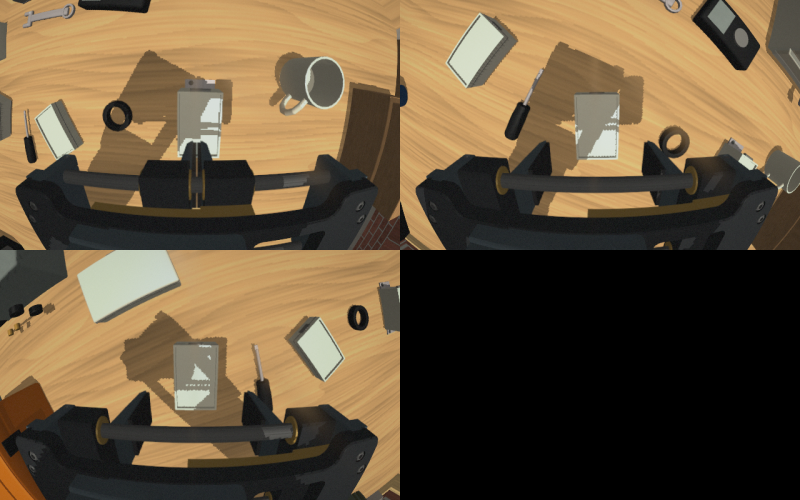

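All three wrist views show a case near the middle, and the base lid is flat and shut. I'll crop the cases and find their rim edges.

```bash
python3 - <<'E'
from h import *
row=[]
for n in("wbase","wsh","wdeep"):
    im=cv2.imread(f"pics/{n}.png")[120:265,255:380]
    hs=cv2.cvtColor(im,cv2.COLOR_BGR2HSV)[...,1]
    f=lambda a,i:cv2.resize(a,(262,304),interpolation=i)
    row.append(np.vstack([f(im,cv2.INTER_CUBIC),f(cv2.cvtColor(hs,cv2.COLOR_GRAY2BGR),cv2.INTER_NEAREST)[:292]]))
cv2.imwrite("pics/w4.png",np.hstack(row))
E
```

```text
(no output)
```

View pics/w4.png

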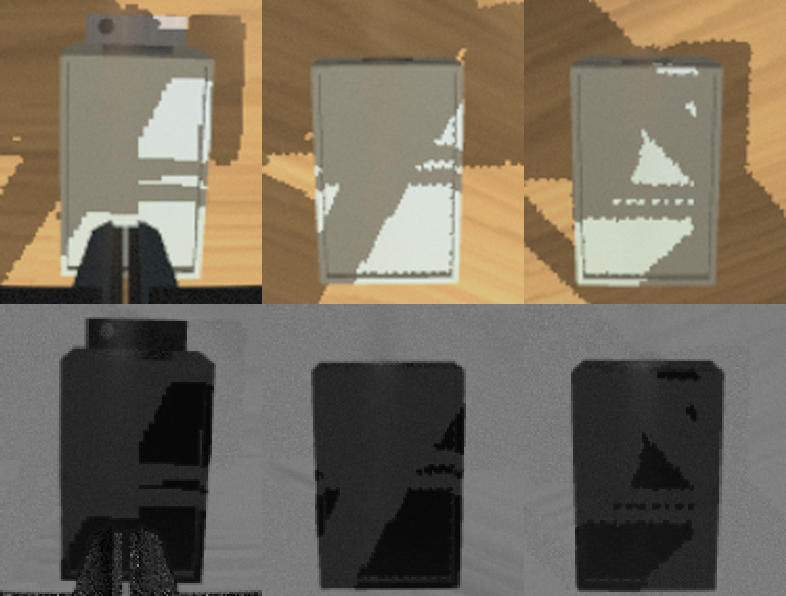

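Saturation cleanly separates the cases from the wood. I'll fit sub-pixel lines to the left, right and near rim edges, all seen from the same relative pose so that calibration bias cancels.

```bash
cat >> h.py <<'E'
def edge_sub(prof,thr):
    "first sub-pixel upward crossing of prof"
    i=np.flatnonzero((prof[:-1]<thr)&(prof[1:]>=thr))
    return None if len(i)==0 else i[0]+(thr-prof[i[0]])/(prof[i[0]+1]-prof[i[0]])
def rim(d,z,cu=316,rows=(158,238),cols=range(292,342)):
    "tool-frame-aligned fit: returns world centre xy, yaw, width"
    s=cv2.GaussianBlur(cv2.cvtColor(d["image"],cv2.COLOR_BGR2HSV)[...,1],(3,3),0).astype(float)
    thr=75; L=[];Rr=[];B=[]
    for v in range(*rows):
        a=edge_sub(s[v,cu:],thr); b=edge_sub(s[v,cu::-1],thr)
        if a is not None and a<60: Rr.append((cu+a,v))
        if b is not None and b<60: L.append((cu-b,v))
    for u in cols:
        a=edge_sub(s[235:280,u],thr)
        if a is not None: B.append((u,235+a))
    A=R.from_quat(d["q"]).as_matrix()[:2,:2]
    W=lambda P:(wplane(d,P,z)[:,:2]-d["p"][:2])@A   # tool x,y
    def fit(x,y):
        k=np.ones(len(x),bool)
        for _ in range(4):
            c=np.polyfit(x[k],y[k],1); r=abs(np.polyval(c,x)-y); k=r<max(.0006,2.0*np.median(r[k]))
        return c,k.sum(),r[k].std()
    l,r,b=W(L),W(Rr),W(B)
    fl,fr,fb=fit(l[:,0],l[:,1]),fit(r[:,0],r[:,1]),fit(b[:,1],b[:,0])
    ty=(fl[0][0]+fr[0][0])/2                       # dy/dx of the sides, tool frame
    xe=np.polyval(fb[0],(np.polyval(fl[0],-.05)+np.polyval(fr[0],-.05))/2); xc=xe+.05
    yl,yr=np.polyval(fl[0],xc),np.polyval(fr[0],xc)
    c=A@np.array([xc,(yl+yr)/2])+d["p"][:2]; t=A@np.array([1,ty])
    print("tool off",round(xc*1e3,2),round((yl+yr)*500,2),"width",round(abs(yl-yr)*1e3,2),"slopes",fl[0][0].round(4),fr[0][0].round(4),-fb[0][0].round(4),"n",fl[1],fr[1],fb[1],"sd",np.round([fl[2]*1e3,fr[2]*1e3,fb[2]*1e3],2))
    return c,np.arctan2(t[1],t[0])
E
python3 - <<'E'
from h import *
for n,z,cols in(("wbase",.06,[*range(288,294),*range(339,345)]),("wsh",.04,range(290,342)),("wdeep",.056,range(288,338))):
    d=pickle.load(open(n+".pkl","rb")); print(n,rim(d,z,cols=cols))
E
```

```text
tool off 3.26 2.97 width 63.79 slopes 0.0204 0.033 0.0269 n 80 80 8 sd [0.08 0.18 0.05]
wbase (array([ 0.49963679, -0.27235508]), np.float64(-0.02697091148558442))
tool off -0.02 -0.14 width 64.25 slopes -0.0004 -0.0074 0.0059 n 80 76 52 sd [0.14 0.15 0.14]
wsh (array([0.47982722, 0.01231455]), np.float64(0.4316068707828369))
tool off -1.35 -2.01 width 63.67 slopes 0.0061 0.0055 -0.0162 n 80 80 50 sd [0.09 0.04 0.1 ]
wdeep (array([0.51765248, 0.23643664]), np.float64(-0.37968599036155387))
```

```bash
python3 - <<'E'
from h import *
def look(n,c,yaw,z,k=2):
    for i in range(k):
        arm.movep([*c,z+.1],down(yaw)); arm.dwell(.4); d=snap(n+str(i))
        print(n,"cmd",np.round(c,4),"got",d["p"].round(4))
        c,yaw=rim(d,z); print(c.round(4),round(yaw,4))
    return c,yaw
B=look("b",(.4996,-.2724),-.027,.06,2)
D=look("d",(.5177,.2364),-.3797,.056,2)
pickle.dump((B,D),open("BD.pkl","wb")); print(arm.read_clock(),arm.read_wrist_force().round(2))
E
```

```text
b cmd [ 0.4996 -0.2724] got [ 0.4997 -0.2721  0.16  ]
tool off -0.26 0.07 width 63.59 slopes -0.0009 0.0013 0.0004 n 80 80 50 sd [0.07 0.14 0.01]
[ 0.4995 -0.2722] -0.0266
b cmd [ 0.4995 -0.2722] got [ 0.4995 -0.2722  0.16  ]
tool off 0.05 -0.0 width 63.58 slopes -0.0015 0.0013 0.0007 n 80 80 50 sd [0.07 0.13 0.01]
[ 0.4995 -0.2722] -0.0266
d cmd [0.5177 0.2364] got [0.5178 0.2362 0.156 ]
tool off -0.22 -0.23 width 63.73 slopes -0.0004 -0.0018 -0.0277 n 80 80 50 sd [0.09 0.04 0.1 ]
[0.5177 0.2364] -0.379
d cmd [0.5177 0.2364] got [0.5177 0.2364 0.156 ]
tool off -0.11 0.02 width 63.75 slopes 0.0009 -0.0008 -0.0207 n 80 80 50 sd [0.1  0.04 0.09]
[0.5176 0.2365] -0.379
17.975 [0.26 0.26 0.33]
```

```bash
cat >> h.py <<'E'
def pick(c,yaw,zg):
    arm.movep([*c,zg+.08],down(yaw)); arm.move_straight([*c,zg],speed=.12)
    arm.move_gripper(.0); print("w",arm.read_gripper_width(),"f",arm.read_finger_force(),"tcp",arm.read_tcp_pos().round(4))
    arm.move_straight([*c,zg+.03],speed=.06); arm.move_straight([*c,zg+.15],speed=.2)
def lower(c,yaw,zt):
    arm.movep([*c,zt+.07],down(yaw)); arm.move_straight([*c,zt+.015],speed=.1); arm.dwell(.3)
    print("hover",arm.read_tcp_pos().round(4),"w",arm.read_gripper_width())
    r=arm.move_straight([*c,zt-.003],speed=.015,force_limit=4)
    print("stop",r,"dz mm",((arm.read_tcp_pos()[2]-zt)*1e3).round(2),arm.read_wrist_force().round(1),arm.read_moment().round(2),arm.read_clock())
    return r
E
python3 - <<'E'
from h import *
(B,D)=pickle.load(open("BD.pkl","rb"))
pick(*D,.018); lower(*B,.055+.018)
E
```

```text
w 0.06391260139582275 f 29.999418407678604 tcp [0.5176 0.2363 0.0183]
hover [ 0.4998 -0.2724  0.0886] w 0.06380845073117328
stop True dz mm 0.26 [-1.7  0.1  6.1] [ 0.02 -0.17 -0.02] 24.825
```

It bottomed out within 0.3 mm of the seat height, so the foot is inside the rim. I'll release it, measure its rim as placed, then fetch the shallow case.

```bash
python3 - <<'E'
from h import *
(B,D)=pickle.load(open("BD.pkl","rb"))
arm.move_gripper(.091); arm.move_straight([*B[0],.211],speed=.15); arm.dwell(.4)
d=snap("placed1"); P=rim(d,.111); print(B,P)
s=pickle.load(open("wsh.pkl","rb")); S=rim(s,.04)
for i in range(2):
    arm.movep([*S[0],.14],down(S[1])); arm.dwell(.4); S=rim(snap(f"s{i}"),.04); print(S)
pickle.dump((P,S),open("PS.pkl","wb")); print(arm.read_clock())
im=d["image"][90:290,220:420];im2=cv2.imread("pics/s1.png")[90:290,220:420]
cv2.imwrite("pics/p1.png",cv2.resize(np.hstack([im,im2]),None,fx=2,fy=2))
E
```

```text
tool off 0.34 -0.7 width 63.42 slopes -0.0049 -0.0009 0.0096 n 80 80 50 sd [0.06 0.11 0.05]
(array([ 0.49953702, -0.27220417]), np.float64(-0.026550326218723604)) (array([ 0.49982865, -0.27144418]), np.float64(-0.023540317086201835))
tool off -0.03 -0.14 width 64.25 slopes -0.0004 -0.0074 0.0042 n 80 76 50 sd [0.14 0.15 0.14]
tool off 0.05 -0.46 width 64.28 slopes 0.0044 -0.0059 0.0094 n 80 74 50 sd [0.15 0.14 0.1 ]
(array([0.47979323, 0.01230149]), np.float64(0.4314744410283643))
tool off 0.06 0.02 width 64.25 slopes 0.002 -0.0037 0.0101 n 80 75 50 sd [0.15 0.15 0.11]
(array([0.47984976, 0.01233144]), np.float64(0.4323993039377317))
29.2417
```

View pics/p1.png

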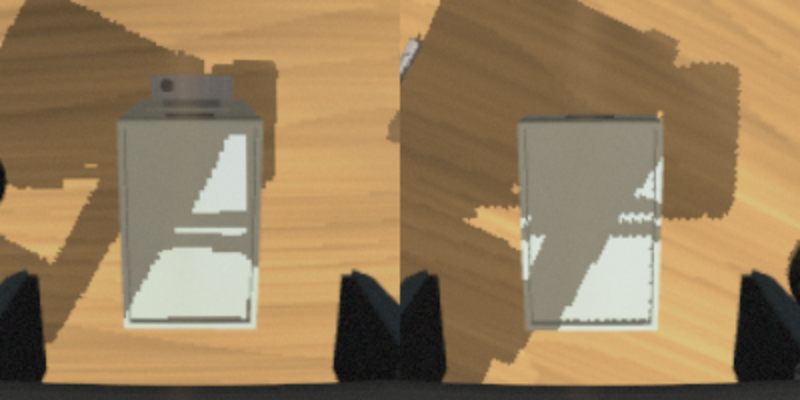

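The deep case (left, around (190,220)) sits square on the base with its hinge end visible behind. The shallow case (right, around (590,225)) is centred between the fingers.

```bash
python3 - <<'E'
from h import *
(P,S)=pickle.load(open("PS.pkl","rb"))
pick(*S,.011); lower(*P,.106+.011)
E
```

```text
w 0.06358945808062642 f 29.99725140631199 tcp [0.4801 0.0123 0.0113]
hover [ 0.5001 -0.2716  0.1326] w 0.06393894518741454
stop True dz mm 0.2 [0.1 0.3 5.8] [ 0.07 -0.11 -0.01] 35.3167
```

Seated as well. I'll release, back off and check.

```bash
python3 - <<'E'
from h import *
(P,S)=pickle.load(open("PS.pkl","rb"))
arm.move_gripper(.091); arm.move_straight([*P[0],.246],speed=.15); arm.dwell(.4)
w=snap("placed2"); print(rim(w,.146),P)
arm.movep([.25,-.5,.30],down(.3)); arm.dwell(.3)
a=arm.get_image("scene")["image"][150:260,150:310]; t=arm.get_image("top")["image"][170:280,370:470]
f=lambda i:cv2.resize(i,None,fx=300/i.shape[0],fy=300/i.shape[0],interpolation=cv2.INTER_CUBIC)
cv2.imwrite("pics/fin.png",np.hstack([f(a),f(t)])); print(arm.read_clock())
E
```

```text
tool off -0.59 -0.68 width 63.31 slopes -0.0066 -0.0072 0.0006 n 80 80 50 sd [0.06 0.12 0.01]
(array([ 0.49920072, -0.27072471]), np.float64(-0.01658256192231259)) (array([ 0.49982865, -0.27144418]), np.float64(-0.023540317086201835))
39.075
```

View pics/fin.png

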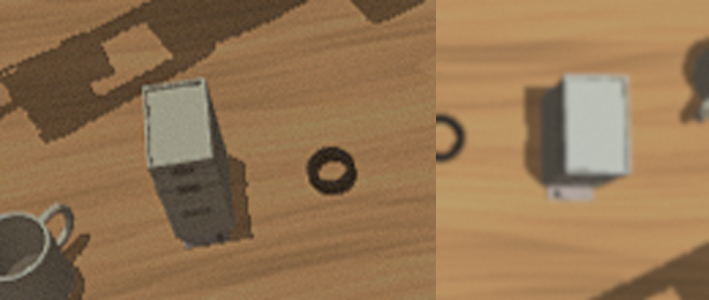

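The scene crop shows the three cases stacked square and flush (column around (185,165)), and the top crop agrees. The mug and tape roll have not moved.

```bash
python3 -c "
from cell import arm; print(arm.close_job())"
```

```text
the job is handed in; nothing more can be done
None
```

The lid is shut, with the deep case and then the shallow case seated squarely on it; I handed the job in at about 39 s of the 70 s allowed, and no verdict was returned.

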